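# Hang the charging docks and dock the loggers

## Task

Hang both white charging docks on the cleat board: tip each dock's angled rear strip over the aluminium cleat and drop it behind, so that it locks fully home, level and flat against the board. Once both docks hang, put every blue temperature logger on the worktop into a dock pocket (any pocket) and press it down until its body is flush with the dock's deck; leave the other things on the bench where they are.

Things in the scene. Friction and masses are not known exactly. Their poses are not given: they have to be found in the camera images.
- board: Fixed plywood cleat board on the worktop, 420 wide (y), 138 high, 18 thick (mm). Origin: on the worktop under the middle of its front face; +x into the board, z up; docks hang on its -x side. A black bumper rail stands out to x -25 mm at z 51 to 63. A dock that is home has its rear face at x -25, its deck level at z 132 (mm).
- board_lip (a point): Middle of the cleat's free upper edge, at x -21, z 105 mm of the board's frame. The aluminium cleat, 400 mm long (y), 6 thick, leans out of the board's face from z 66 up to this lip, 60 degrees from horizontal. Between lip and board is a slot about 17 mm wide, open upward. Nothing lies above it.
- dock_a: White charging dock, loose, 0.46 kg, 160 mm wide (y), 72 deep. Origin: middle of the sloping grey underside, on which it stands on the worktop, leaning back 0.30 rad, its top toward its own +x (rear). Its points carry the hung frame, turned 0.30 rad about y from this  level once hung, leaning while it stands. Centre of mass about 36 mm ahead of the rear face, 45 below the deck.
- dock_a_rear (a point): Middle of the dock's rear top edge, hung frame: +x rearward, y left, z up. Rear face x 0, 85 mm high; front face x -72, its foot at z -107 mm. The angled aluminium rear strip (150 wide, 6 thick) slopes from the rear face near the deck down and rearward at 60 degrees; its free lower edge is at x +22, z -46 mm. It drops behind the cleat's lip, overlapping 20 mm when home.
- dock_a_tab (a point): Grip point of the dock's orange tab, hung frame: tab 16 mm thick (y), 28 long (x), rising 46 above the deck; this point is 27 above the deck, 19 under the tab's top, at x -52 from the rear face. It lies about above the centre of mass while the dock leans, so the dock can be carried leaning and swings flat by itself when let go on the cleat.
- dock_a_left (a point): Centre of the mouth of the dock's left pocket at deck level, hung frame. Pocket 50 (x) by 56 (y) mm, empty at the start, takes any logger either way round. A black sled in it holds a logger 8 mm proud; pushed down with more than 6 N (use 10 to 20) it yields 8 mm to a stop and stays; the logger's body is then flush with the deck.
- dock_a_right (a point): Centre of the mouth of the dock's right pocket at deck level, hung frame. Pocket 50 (x) by 56 (y) mm, empty at the start, takes any logger either way round. A black sled in it holds a logger 8 mm proud; pushed down with more than 6 N (use 10 to 20) it yields 8 mm to a stop and stays; the logger's body is then flush with the deck.
- dock_b: White charging dock, loose, 0.46 kg, 160 mm wide (y), 72 deep. Origin: middle of the sloping grey underside, on which it stands on the worktop, leaning back 0.30 rad, its top toward its own +x (rear). Its points carry the hung frame, turned 0.30 rad about y from this  level once hung, leaning while it stands. Centre of mass about 36 mm ahead of the rear face, 45 below the deck.
- dock_b_rear (a point): Middle of the dock's rear top edge, hung frame: +x rearward, y left, z up. Rear face x 0, 85 mm high; front face x -72, its foot at z -107 mm. The angled aluminium rear strip (150 wide, 6 thick) slopes from the rear face near the deck down and rearward at 60 degrees; its free lower edge is at x +22, z -46 mm. It drops behind the cleat's lip, overlapping 20 mm when home.
- dock_b_tab (a point): Grip point of the dock's orange tab, hung frame: tab 16 mm thick (y), 28 long (x), rising 46 above the deck; this point is 27 above the deck, 19 under the tab's top, at x -52 from the rear face. It lies about above the centre of mass while the dock leans, so the dock can be carried leaning and swings flat by itself when let go on the cleat.
- dock_b_left (a point): Centre of the mouth of the dock's left pocket at deck level, hung frame. Pocket 50 (x) by 56 (y) mm, empty at the start, takes any logger either way round. A black sled in it holds a logger 8 mm proud; pushed down with more than 6 N (use 10 to 20) it yields 8 mm to a stop and stays; the logger's body is then flush with the deck.
- dock_b_right (a point): Centre of the mouth of the dock's right pocket at deck level, hung frame. Pocket 50 (x) by 56 (y) mm, empty at the start, takes any logger either way round. A black sled in it holds a logger 8 mm proud; pushed down with more than 6 N (use 10 to 20) it yields 8 mm to a stop and stays; the logger's body is then flush with the deck.
- logger_1: Blue temperature logger, 0.1 kg: body 47 (x) by 53 (y) by 34 mm high, the lowest 6 mm (black foot) 5 mm narrower; on top a yellow grip plate 12 thick (y), 30 long (x), 29 tall, total height 63 mm. Origin: centre of the underside, 34 mm below the deck when seated flush. Three or four loggers are present.
- logger_2: Blue temperature logger, 0.1 kg: body 47 (x) by 53 (y) by 34 mm high, the lowest 6 mm (black foot) 5 mm narrower; on top a yellow grip plate 12 thick (y), 30 long (x), 29 tall, total height 63 mm. Origin: centre of the underside, 34 mm below the deck when seated flush. Three or four loggers are present.
- logger_3: Blue temperature logger, 0.1 kg: body 47 (x) by 53 (y) by 34 mm high, the lowest 6 mm (black foot) 5 mm narrower; on top a yellow grip plate 12 thick (y), 30 long (x), 29 tall, total height 63 mm. Origin: centre of the underside, 34 mm below the deck when seated flush. Three or four loggers are present.
- logger_4: Blue temperature logger, 0.1 kg: body 47 (x) by 53 (y) by 34 mm high, the lowest 6 mm (black foot) 5 mm narrower; on top a yellow grip plate 12 thick (y), 30 long (x), 29 tall, total height 63 mm. Origin: centre of the underside, 34 mm below the deck when seated flush. Three or four loggers are present.
- beaker: Bystander: empty glass beaker, 53 mm wide, 70 high; origin at the underside. Leave it alone.
- clock: Bystander: small white digital timer, 66 x 70 x 36 mm; origin at the underside. Leave it alone.

How it is judged:
By the outcome, as a careful person would: the job done as asked, in the order asked, and still so for the second after the job is handed in, with the robot touching nothing.
Of logger_1, logger_2, logger_3, logger_4 only 3 to 4 are there at a start; the rules pass over those that are not, and their reading is None.
At some moment in a run one of logger_1, logger_2, logger_3, logger_4 may be knocked a few centimetres aside while the robot is not near it.
Once in a run the grip may slacken for a moment while it holds something.
It also fails if it takes over 208 s, if anything falls off the work surface, if the arm or the gripper's body presses on something with over 40 N, if the wrist force passes 120 N, or if a joint passes its speed limit or range.

## Robot

A 6-joint arm with a two-finger parallel gripper is mounted at the origin on a cart in front of the work surface, level with it; the furniture and walls round the work are solid. World frame = base frame: x ahead of the robot, y to its left, z up, the work surface at z = 0. Lengths are in m, angles in degrees, forces in N, time in s.
With the tool pointing down it reaches from about 0.325 to 0.775 m from the base axis. Payload 5.5 kg.
Tool frame: the origin (TCP) lies where the fingers leave the gripper's body, on its centre line; the fingertips stand 73 mm ahead of it and the grasp point (between the pads) lies 54 mm ahead of it; z points along the fingers, y is the line along which they close (so a half turn about z gives the same grasp; the last joint's range is limited). The gripper opens to 85 mm and grips with 20 to 120 N. Pads are 22 mm wide; open, the fingers measure 114 mm over their backs; the gripper's body (76 mm by 85 mm) begins 54 mm behind the grasp point. The pads swing forward as they close: fully open they stand 13 mm farther back than shut.
Start: joints at [-75.556, 5.22, 70.514, -0, 104.267, -3.249], TCP at [0.182, -0.572, 0.304] pointing down, gripper open.
Joint ranges: [-164.24, 164.24], [-49.07, 125.15], [9.68, 141.18], [-86.29, 266.29], [3.28, 154.24], [-151.56, 151.56]. Speed limits (degrees/s): [147.25, 147.25, 172.46, 180, 180, 180].

## Interface

Orientations are given as [roll, pitch, yaw] about the fixed x, y, z axes, in that order (R = Rz(yaw) Ry(pitch) Rx(roll)).
In Python, from bench import status, cams, hand_in gives the robot as it stands.
- The arm moves only by the tool step_arm, never from a script. Its argument "commands" is a list of rows, each a list of 7 numbers: the shift along the world's x, y, z in cm, then the turn, a rotation vector about the world's x, y, z in rad, then the closure, from -1 (fully open) to 1 (shut), so that 0 is half open. In form: [[dx, dy, dz, ax, ay, az, hand], ...]. A call has 1 to 12 rows; each row is the pose to reach, as a shift and turn from the pose commanded when the call began; what a row does not reach only later rows make up. A row lasts 1/12 s, in which the tool goes at most 41.7 mm and 7.16 degrees, less where a joint would pass 70% of its speed; a pose out of reach is approached as far as the arm can. A call with a gripper value outside its range is refused whole. The fingers move at their own pace and stop on an object; "squeeze" is the grip in N (left out, the last holds). Time passes only in rows, so rows that repeat a pose let the fingers close. It gives the time, the measured TCP pose, the force, the opening and the grip force at its end, in the units of the state.
- status.state(): the state, without advancing time (a new reading comes with each control period).
- cams.camera(name): name is "scene" or "side" or "wrist"; returns (picture, depth): 400x640x3 uint8, blue, green, red; 400x640 float32, m along the optical axis (not along the pixel's ray), 0 where there is no reading.
- cams.camera_model(name): a dict with "K" (3x3 intrinsics, pixels), "eye" and "rotation" of the camera in the world; the wrist camera has in their place "T_tool_cam" (4x4, takes a point from camera to tool coordinates, whose origin is the TCP and whose axes are the flange's). Camera axes: x right, y up, looking along -z (the intrinsics and any distortion apply to the point x, -y, -z); pixel columns grow to the right and rows downward; lengths in m; the calibration is good to about 2 mm. A picture is of the moment at which its call begins: read the wrist's pose just before it. camera_model takes no time and is no camera call.
- hand_in(): hands the job in; it is judged then, once.
Trained networks look in the newest picture that a camera, given by its name, has taken for a name from the list of things; names that differ only in an ending like _2 or _b are one class to them, and where a whole thing is asked for, a point or a joint stands for the part that bears it (a point fixed in the world has none). Each returns a list of dicts, best first, with "confidence" (0 to 1); they miss things now and then, are a little off and sometimes report something else, mostly with a low value. They report only what shows in the picture. A call takes as long as a camera call.
- cams.look_for(camera, label): "at" ([column, row] in pixels, amid what is visible of it).
- cams.outline_of(camera, label): "pixels" (400x640 bool, what is visible of it) and "at" ([column, row] in pixels, amid what is visible of it).
The state is a dict: "t": time; "joint_positions": joint angles; "qvel": joint speeds; "joint_efforts": joint torques, N m; "position": TCP position; "eef_rot": TCP orientation; "force": force on the tool from outside, world axes, zero at the start; "torque": the same for the moment, N m; "width": finger opening in m; "grasp_force": force on a finger pad.
Only numpy, scipy, OpenCV 4.12 (cv2) and the standard library are available. Lean on these libraries where they do the work, as an engineer would, in place of code of your own. Each camera call takes 0.05 s, during which the arm holds its last target. There are 200 camera calls.

## Working session

There is one attempt and no reset: what is moved stays moved. The work goes in short steps, Python scripts to look and compute and a tool call to move; the robot and the scene stay as the last step left them, time stands still between calls to the robot, and variables do not carry over. Pictures are saved under pics/ and viewed, at most 14 in all, crops included, and the job is handed in when it is done.

Besides the shell and the picture viewer there is one more tool, called as name(argument=value, ...) on one line, values as JSON. step_arm: Moves the arm, as the interface text tells. Its arguments: {"type":"object","properties":{"commands":{"type":"array"},"squeeze":{"type":"number"}},"required":["commands"]}

```bash
ls; mkdir -p pics; cat > h.py <<'E'
import numpy as np, cv2
from bench import status, cams
from scipy.spatial.transform import Rotation as R
def cam(n):
    s=status.state(); p,d=cams.camera(n); m=cams.camera_model(n)
    K=np.array(m["K"])
    if "eye" in m: Rm=np.array(m["rotation"]); e=np.array(m["eye"])
    else:
        T=np.array(m["T_tool_cam"]); W=np.eye(4); W[:3,:3]=R.from_euler('xyz',s["eef_rot"],degrees=True).as_matrix(); W[:3,3]=s["position"]
        W=W@T; Rm=W[:3,:3]; e=W[:3,3]
    return p,d,K,Rm,e,m
def cloud(d,K,Rm,e):
    v,u=np.mgrid[0:d.shape[0],0:d.shape[1]]
    P=np.stack([(u-K[0,2])/K[0,0]*d,-(v-K[1,2])/K[1,1]*d,-d],-1)
    P=P@Rm.T+e; P[d==0]=np.nan
    return P
E
python3 - <<'E'
from h import *
print(status.state())
for n in ["scene","side"]:
    p,d,K,Rm,e,m=cam(n); cv2.imwrite(f"pics/{n}0.png",p); np.savez(f"{n}0.npz",p=p,P=cloud(d,K,Rm,e))
    print(n,{k:v for k,v in m.items()})
    for l in ["dock_a","dock_a_tab","logger_1","beaker","clock","board"]:
        for o in cams.look_for(n,l):
            P=cloud(d,K,Rm,e); c=np.round(o["at"]).astype(int); print(l,c,round(o["confidence"],2),np.round(P[c[1],c[0]],3))
E
```

```text
pics
{'t': 0.0, 'joint_positions': array([-7.55574215e+01,  5.26418314e+00,  7.05825126e+01, -1.29707695e-03,
        1.04265886e+02, -3.24772011e+00]), 'qvel': array([ 0.00086886,  0.06335908,  0.08081945,  0.01345611, -0.09552596,
        0.05768044]), 'joint_efforts': array([-1.53788633e-04, -4.58744788e+01, -4.18021309e+01, -1.67796206e-04,
        1.17222863e-02,  4.67476564e-07]), 'position': array([ 0.182291  , -0.57149416,  0.30273325]), 'eef_rot': array([-1.79887528e+02, -5.12242122e-03,  1.76899752e+01]), 'force': array([0.00181681, 0.33868942, 0.11183921]), 'torque': array([-0.03787558, -0.01510794, -0.01865689]), 'grasp_force': 0.0, 'width': 0.08540093123978855}Traceback (most recent call last):
  File "<stdin>", line 4, in <module>
  File "h.py", line 15, in cloud
    P=P@Rm.T+e; P[d==0]=np.nan
      ~~~~~~^~
ValueError: operands could not be broadcast together with shapes (400,640) (3,)
```

```bash
python3 - <<'E'
from bench import cams
for n in ["scene","side","wrist"]: print(n,cams.camera_model(n))
E
```

```text
scene {'K': array([[434.08222542,   0.        , 319.17243949],
       [  0.        , 434.08222542, 193.34909782],
       [  0.        ,   0.        ,   1.        ]]), 'eye': array([0.10168235, 0.86169762, 0.76076099]), 'rotation': array([  58.50623088,   -0.38027557, -149.77363526])}
side {'K': array([[480.66181357,   0.        , 313.2514552 ],
       [  0.        , 480.66181357, 204.87179546],
       [  0.        ,   0.        ,   1.        ]]), 'eye': array([ 0.03514803, -1.39547295,  0.87243425]), 'rotation': array([ 61.99566556,   0.75272682, -24.37333876])}
wrist {'K': array([[306.27491991,   0.        , 323.73024742],
       [  0.        , 306.27491991, 192.08250903],
       [  0.        ,   0.        ,   1.        ]]), 'T_tool_cam': array([[ 8.73992599e-04,  9.53279517e-01,  3.02088395e-01,
         7.68137457e-02],
       [ 9.99998986e-01, -1.17284412e-03,  8.07897831e-04,
        -1.76500035e-04],
       [ 1.12445505e-03,  3.02087383e-01, -9.53279575e-01,
        -6.95597271e-02],
       [ 0.00000000e+00,  0.00000000e+00,  0.00000000e+00,
         1.00000000e+00]])}
```

```bash
sed -i 's/Rm=np.array(m\["rotation"\])/Rm=R.from_euler("xyz",m["rotation"],degrees=True).as_matrix()/' h.py
python3 - <<'E'
from h import *
for n in ["scene","side"]:
    p,d,K,Rm,e,m=cam(n); cv2.imwrite(f"pics/{n}0.png",p); P=cloud(d,K,Rm,e); np.savez(f"{n}0.npz",p=p,P=P)
    for l in ["dock_a","dock_a_tab","logger_1","beaker","clock","board"]:
        for o in cams.look_for(n,l):
            c=np.round(o["at"]).astype(int); print(l,c,round(o["confidence"],2),np.round(P[c[1],c[0]],3))
E
```

```text
dock_a [387 183] 0.74 [ 0.511 -0.276  0.072]
dock_a [257 304] 0.6 [0.547 0.351 0.076]
dock_a_tab [256 301] 0.95 [0.551 0.35  0.082]
logger_1 [347 229] 0.89 [ 0.53  -0.04   0.033]
logger_1 [321 248] 0.87 [0.551 0.071 0.033]
logger_1 [355 209] 0.65 [ 0.555 -0.141  0.036]
beaker [208 284] 0.81 [0.689 0.349 0.064]
clock [412 168] 0.75 [ 0.505 -0.508  0.021]
clock [385 185] 0.5 [ 0.512 -0.264  0.071]
board [276 205] 0.89 [0.717 0.038 0.096]
board [384 181] 0.63 [ 0.517 -0.264  0.084]
board [257 302] 0.4 [0.549 0.349 0.079]
board [355 212] 0.22 [ 0.551 -0.134  0.03 ]
dock_a [264 182] 0.8 [0.553 0.242 0.07 ]
dock_a [321 262] 0.65 [ 0.506 -0.383  0.097]
dock_a_tab [265 178] 0.71 [0.558 0.24  0.087]
logger_1 [283 210] 0.73 [0.558 0.05  0.038]
logger_1 [303 242] 0.59 [ 0.541 -0.17   0.031]
logger_1 [284 226] 0.52 [ 0.521 -0.053  0.035]
beaker [293 175] 0.62 [0.703 0.311 0.042]
clock [347 309] 0.76 [ 0.521 -0.515  0.023]
board [344 205] 0.73 [ 0.721 -0.112  0.099]
```

View pics/scene0.png

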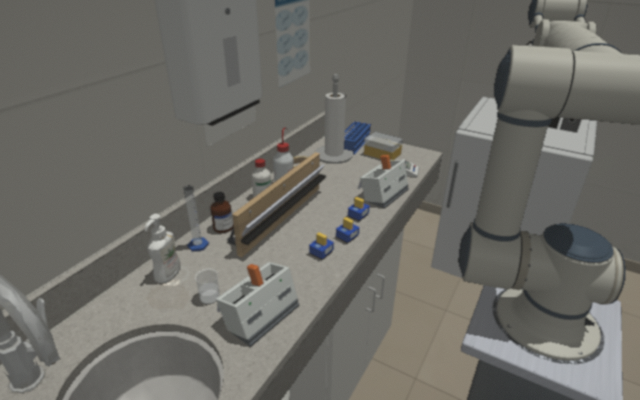

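View pics/side0.png

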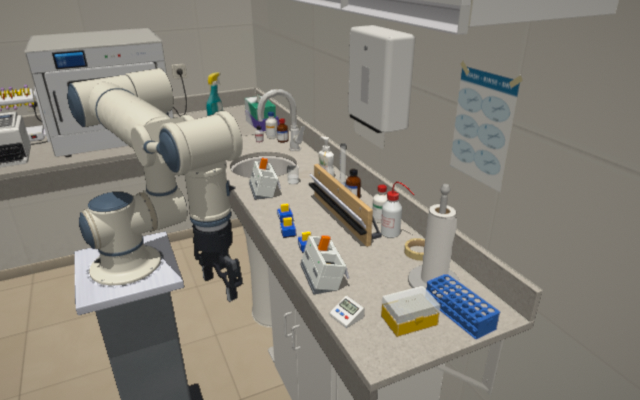

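```bash
python3 - <<'E'
from h import *
for n in ["scene","side"]:
    z=np.load(n+"0.npz"); p,P=z["p"],z["P"]; hsv=cv2.cvtColor(p,cv2.COLOR_BGR2HSV)
    ok=np.isfinite(P[...,0])&(P[...,0]>.3)&(P[...,0]<.9)&(abs(P[...,1])<.65)
    t=ok&(abs(P[...,2]-.138)<.006)&(P[...,0]>.6)&(abs(P[...,1]+.05)<.35)
    q=P[t]; print(n,"top",len(q))
    if len(q):
        a=np.polyfit(q[:,1],q[:,0],1); print("line x=ay+b",a,"y",np.percentile(q[:,1],[0,2,50,98,100]),"x",np.percentile(q[:,0]-np.polyval(a,q[:,1]),[5,95]), "z",q[:,2].mean())
    for nm,lo,hi in [("orange",(3,150,100),(14,255,255)),("yellow",(20,130,100),(35,255,255)),("blue",(105,120,50),(130,255,255))]:
        m=(cv2.inRange(hsv,lo,hi)>0)&ok&(P[...,2]>.005)&(P[...,2]<.2)
        k,l,s,c=cv2.connectedComponentsWithStats(m.astype(np.uint8))
        for i in range(1,k):
            if s[i,4]>15:
                q=P[l==i]; print(nm,s[i,4],c[i].round(),"mean",q.mean(0).round(3),"min",q.min(0).round(3),"max",q.max(0).round(3))
E
```

```text
scene top 660
line x=ay+b [-0.00951983  0.76168625] y [-0.23806241 -0.22447824 -0.00179551  0.20934572  0.21411664] x [-0.02754973  0.10778499] z 0.1364459266272873
orange 50 [386. 159.] mean [ 0.537 -0.319  0.132] min [ 0.525 -0.332  0.108] max [ 0.557 -0.31   0.143]
orange 110 [255. 273.] mean [0.57  0.321 0.129] min [0.557 0.312 0.104] max [0.589 0.326 0.144]
yellow 29 [396. 153.] mean [ 0.599 -0.585  0.024] min [ 0.595 -0.619  0.016] max [ 0.603 -0.558  0.035]
yellow 55 [359. 202.] mean [ 0.552 -0.157  0.054] min [ 0.54  -0.165  0.041] max [ 0.565 -0.151  0.064]
yellow 58 [348. 222.] mean [ 0.531 -0.043  0.055] min [ 0.519 -0.055  0.041] max [ 0.542 -0.038  0.064]
yellow 63 [321. 238.] mean [0.559 0.057 0.053] min [0.548 0.05  0.038] max [0.572 0.06  0.065]
blue 127 [354. 136.] mean [ 0.781 -0.591  0.053] min [ 0.752 -0.649  0.025] max [ 0.827 -0.533  0.061]
blue 28 [358. 142.] mean [ 0.76  -0.589  0.03 ] min [ 0.752 -0.647  0.026] max [ 0.771 -0.533  0.038]
blue 118 [357. 211.] mean [ 0.549 -0.144  0.028] min [ 0.529 -0.187  0.011] max [ 0.576 -0.13   0.038]
blue 125 [346. 232.]
[... 741 characters left out ...]
84. 207.] mean [0.562 0.047 0.051] min [0.549 0.035 0.033] max [0.577 0.055 0.067]
yellow 66 [287. 221.] mean [ 0.534 -0.053  0.051] min [ 0.52  -0.063  0.032] max [ 0.55  -0.041  0.066]
yellow 60 [305. 235.] mean [ 0.551 -0.167  0.054] min [ 0.54  -0.174  0.038] max [ 0.568 -0.157  0.066]
yellow 611 [409. 322.] mean [ 0.64  -0.629  0.024] min [ 0.596 -0.649  0.005] max [ 0.718 -0.552  0.048]
blue 219 [287. 224.] mean [ 0.538 -0.031  0.027] min [ 0.508 -0.081  0.005] max [0.583 0.072 0.039]
blue 56 [302. 243.] mean [ 0.536 -0.174  0.029] min [ 0.527 -0.19   0.01 ] max [ 0.549 -0.141  0.037]
blue 696 [447. 291.] mean [ 0.788 -0.59   0.047] min [ 0.753 -0.65   0.005] max [ 0.837 -0.533  0.062]
```

step_arm(commands=[[32, 24.7, 5, 0, 0, -0.309, -1], [32, 24.7, 5, 0, 0, -0.309, -1], [32, 24.7, 5, 0, 0, -0.309, -1], [32, 24.7, 5, 0, 0, -0.309, -1], [32, 24.7, 5, 0, 0, -0.309, -1], [32, 24.7, 5, 0, 0, -0.309, -1], [32, 24.7, 5, 0, 0, -0.309, -1], [32, 24.7, 5, 0, 0, -0.309, -1], [32, 24.7, 5, 0, 0, -0.309, -1], [32, 24.7, 5, 0, 0, -0.309, -1], [32, 24.7, 5, 0, 0, -0.309, -1], [32, 24.7, 5, 0, 0, -0.309, -1]])

```text
t: 1.75
position: [0.5038, -0.3231, 0.3539]
eef_rot: [180.0, -0.0, 0.2]
force: [-0.2, -0.1, -0.2]
width: 0.0852
grasp_force: 0.0
```

```bash
python3 - <<'E'
from h import *
s=status.state(); print(s["t"],s["position"],s["eef_rot"])
p,d,K,Rm,e,m=cam("wrist"); cv2.imwrite("pics/w1.png",p); np.savez("w1.npz",p=p,P=cloud(d,K,Rm,e))
for l in ["dock_a","dock_a_tab","dock_a_rear","dock_a_left","dock_a_right","board_lip"]:
    P=cloud(d,K,Rm,e)
    for o in cams.look_for("wrist",l):
        c=np.round(o["at"]).astype(int); print(l,c,round(o["confidence"],2),np.round(P[c[1],c[0]],3))
E
```

```text
1.75 [ 0.50379446 -0.32310242  0.35386464] [ 1.79995663e+02 -3.18355331e-04  2.01052070e-01]
dock_a [324 125] 0.84 [ 0.554 -0.323  0.139]
dock_a_left [ 33 108] 0.59 [0.564 0.034 0.034]
board_lip [195 117] 0.28 [ 0.554 -0.167  0.043]
```

View pics/w1.png

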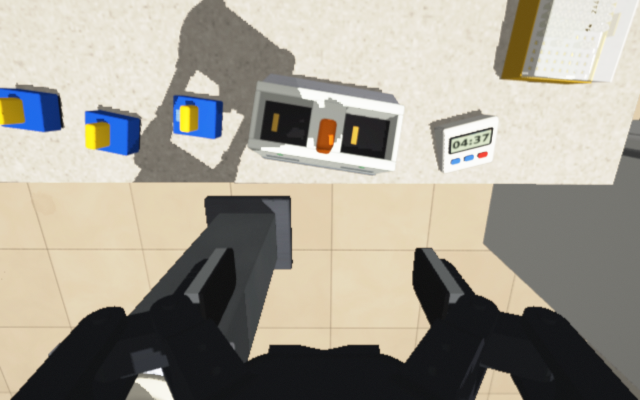

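```bash
cat >> h.py <<'E'
def comps(p,P,lo,hi,zr,amin=40,xr=(.35,.85)):
    hsv=cv2.cvtColor(p,cv2.COLOR_BGR2HSV)
    m=(cv2.inRange(hsv,lo,hi)>0)&(P[...,2]>zr[0])&(P[...,2]<zr[1])&(P[...,0]>xr[0])&(P[...,0]<xr[1])
    k,l,s,c=cv2.connectedComponentsWithStats(m.astype(np.uint8)); out=[]
    for i in range(1,k):
        if s[i,4]>=amin:
            q=P[l==i]; r=cv2.minAreaRect((q[:,:2]*1000).astype(np.float32)); out.append((s[i,4],c[i].round(),q,r))
    return out
COL=dict(orange=((3,150,60),(14,255,255)),yellow=((20,130,60),(35,255,255)),blue=((105,120,40),(130,255,255)),white=((0,0,120),(180,60,255)))
def rep(p,P,name,zr,amin=40):
    for n,c,q,r in comps(p,P,*COL[name],zr,amin): print(name,n,c,"mean",q.mean(0).round(4),"rect c",np.round(r[0],1),"sz",np.round(r[1],1),"ang",round(r[2],1),"zmax",np.percentile(q[:,2],95).round(3))
E
python3 - <<'E'
from h import *
z=np.load("w1.npz"); p,P=z["p"],z["P"]
rep(p,P,"orange",(.06,.2)); rep(p,P,"orange",(.136,.2)); rep(p,P,"white",(.045,.135),300); rep(p,P,"yellow",(.057,.075)); rep(p,P,"blue",(.030,.045))
E
```

```text
orange 473 [326. 135.] mean [ 0.5451 -0.3244  0.1386] rect c [ 542.1 -325.2] sz [17.1 34.9] ang 87.3 zmax 0.143
orange 412 [326. 134.] mean [ 0.5461 -0.3244  0.1402] rect c [ 545.4 -324.9] sz [14.7 27.6] ang 81.0 zmax 0.143
white 7325 [579.  39.] mean [ 0.6379 -0.5915  0.066 ] rect c [ 637.8 -596.1] sz [87.9 78.5] ang 86.1 zmax 0.069
white 6776 [328. 123.] mean [ 0.5517 -0.3276  0.0844] rect c [ 544.6 -324.1] sz [160.1  94.4] ang 81.2 zmax 0.102
yellow 138 [  2. 113.] mean [0.5595 0.0474 0.0601] rect c [561.1  47.1] sz [ 4.8 27.1] ang 82.8 zmax 0.063
yellow 270 [185. 118.] mean [ 0.5542 -0.163   0.0623] rect c [ 554.  -162.1] sz [10.5 28.5] ang 82.8 zmax 0.064
yellow 112 [275. 122.] mean [ 0.5512 -0.2669  0.0674] rect c [ 550.9 -267. ] sz [ 7.  20.2] ang 81.2 zmax 0.07
yellow 287 [ 91. 136.] mean [ 0.5335 -0.0501  0.0619] rect c [533.1 -49.1] sz [11.5 28.3] ang 75.8 zmax 0.064
yellow 114 [354. 135.] mean [ 0.537  -0.358   0.0673] rect c [ 536.8 -357.9] sz [ 7.5 20.2] ang 82.4 zmax 0.07
blue 1005 [ 28. 109.] mean [0.5617 0.041  0.034 ] rect c [561.3  49.5] sz [50.5 45.8] ang 81.5 zmax 0.036
blue 1061 [198. 116.] mean [ 0.5547 -0.1668  0.034 ] rect c [ 553.7 -161.6] sz [52.7 45.9] ang 82.1 zmax 0.036
blue 943 [113. 131.] mean [ 0.5356 -0.0576  0.034 ] rect c [533.4 -48.9] sz [52.6 45.7] ang 78.3 zmax 0.035
```

step_arm(commands=[[3.6, -0.1, -4, 0, 0, -0.16, -0.3], [3.6, -0.1, -8, 0, 0, -0.16, -0.3], [3.6, -0.1, -12, 0, 0, -0.16, -0.3], [3.6, -0.1, -15, 0, 0, -0.16, -0.3], [3.6, -0.1, -17.8, 0, 0, -0.16, -0.3], [3.6, -0.1, -17.8, 0, 0, -0.16, -0.3], [3.6, -0.1, -17.8, 0, 0, -0.16, 1], [3.6, -0.1, -17.8, 0, 0, -0.16, 1], [3.6, -0.1, -17.8, 0, 0, -0.16, 1], [3.6, -0.1, -17.8, 0, 0, -0.16, 1], [3.6, -0.1, -17.8, 0, 0, -0.16, 1], [3.6, -0.1, -17.8, 0, 0, -0.16, 1]], squeeze=90)

```text
t: 3.1
position: [0.5391, -0.3262, 0.1795]
eef_rot: [179.9, -0.3, -9.2]
force: [-1.3, 0.8, 5.5]
width: 0.015
grasp_force: 88.7
```

step_arm(commands=[[0, 0, 4, 0, 0, 0, 1], [0, 0, 8, 0, 0, 0, 1], [0, 0, 12, 0, 0, 0, 1], [-1, 4, 16, 0, 0, 0.05, 1], [-2, 8, 18, 0, 0, 0.1, 1], [-3, 12, 18, 0, 0, 0.16, 1], [-3, 16, 18, 0, 0, 0.16, 1], [-3, 19, 18, 0, 0, 0.16, 1], [-3, 21, 18, 0, 0, 0.16, 1], [-3, 21, 18, 0, 0, 0.16, 1], [-3, 21, 18, 0, 0, 0.16, 1]])

```text
t: 4.02
position: [0.5082, -0.1143, 0.3565]
eef_rot: [180.0, -0.0, 0.1]
force: [0.5, -0.5, -3.7]
width: 0.0148
grasp_force: 90.0
```

```bash
python3 - <<'E'
from h import *
s=status.state(); print(s["t"],s["position"],s["eef_rot"],s["force"],s["width"],s["grasp_force"])
p,d,K,Rm,e,m=cam("wrist"); cv2.imwrite("pics/w2.png",p); P=cloud(d,K,Rm,e); np.savez("w2.npz",p=p,P=P)
rep(p,P,"orange",(.1,.4))
t=(abs(P[...,2]-.138)<.006)&(P[...,0]>.66)
rr=cv2.minAreaRect((P[t][:,:2]*1000).astype(np.float32)); print(t.sum(),rr)
E
```

```text
4.0167 [ 0.50820641 -0.11433131  0.35648485] [ 1.79964376e+02 -4.78253535e-02  1.41927219e-01] [ 0.49073506 -0.50743242 -3.73601888] 0.014831018441694953 90.0175130367279
orange 2693 [324. 264.] mean [ 0.5183 -0.1143  0.3138] rect c [ 516.6 -114.3] sz [17.2 25.9] ang 89.0 zmax 0.32
0 ((0.0, 0.0), (0.0, 0.0), 0.0)
```

View pics/w2.png

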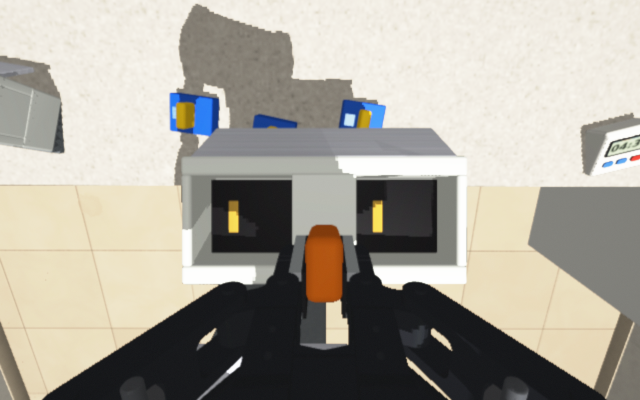

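step_arm(commands=[[3, 0, 1, 0, 0, 0, 1], [6, 0, 2, 0, 0, 0, 1], [9, 0, 3, 0, 0, 0, 1], [12, 0, 4, 0, 0, 0, 1], [13, 0, 4, 0, 0, 0, 1], [13, 0, 4, 0, 0, 0, 1], [13, 0, 4, 0, 0, 0, 1]])

```text
t: 4.65
position: [0.6388, -0.1171, 0.3941]
eef_rot: [-180.0, 0.2, -0.1]
force: [-1.3, -1.3, -4.0]
width: 0.0151
grasp_force: 89.9
```

```bash
python3 - <<'E'
from h import *
s=status.state(); print(s["t"],s["position"],s["eef_rot"],s["force"],s["width"],s["grasp_force"])
p,d,K,Rm,e,m=cam("wrist"); cv2.imwrite("pics/w3.png",p); P=cloud(d,K,Rm,e); np.savez("w3.npz",p=p,P=P)
t=(abs(P[...,2]-.138)<.006)&(P[...,0]>.66)
rr=cv2.minAreaRect((P[t][:,:2]*1000).astype(np.float32)); print(t.sum(),rr,P[t][:,2].mean())
E
```

```text
4.65 [ 0.63879663 -0.11714049  0.39411043] [-1.79988461e+02  1.71027129e-01 -1.10177733e-01] [-1.33821021 -1.33933741 -3.96842014] 0.015117624826507116 89.94052290916443
8326 ((744.6641235351562, -29.427169799804688), (18.23647689819336, 419.6737976074219), 0.19850900769233704) 0.1374690880865326
```

View pics/w3.png

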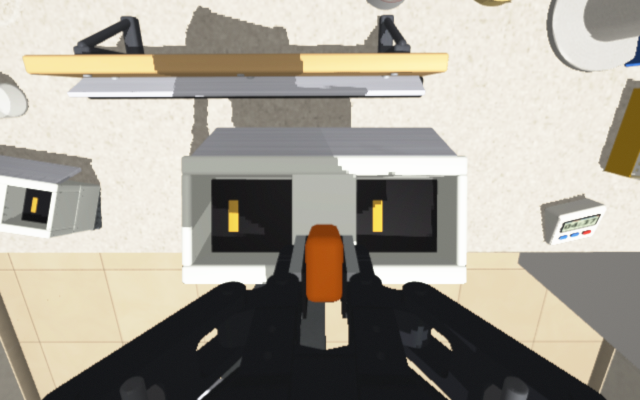

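```bash
python3 - <<'E'
from h import *
z=np.load("w3.npz"); p,P=z["p"],z["P"]
for u in [230,280,324,370,420]:
    print(u,[(v,*np.round(P[v,u,[0,2]]*1000).astype(int)) for v in list(range(124,182,5))+[268,272,276,280]])
print([(u,*np.round(P[165,u]*1000).astype(int)) for u in (180,184,188,460,464,468)])
print([(v,*np.round(P[v,324]*1000).astype(int)) for v in range(225,300,12)])
E
```

```text
230 [(124, np.int64(673), np.int64(1)), (129, np.int64(693), np.int64(251)), (134, np.int64(691), np.int64(262)), (139, np.int64(689), np.int64(271)), (144, np.int64(687), np.int64(278)), (149, np.int64(685), np.int64(287)), (154, np.int64(684), np.int64(293)), (159, np.int64(681), np.int64(295)), (164, np.int64(679), np.int64(299)), (169, np.int64(676), np.int64(298)), (174, np.int64(674), np.int64(299)), (179, np.int64(660), np.int64(261)), (268, np.int64(624), np.int64(315)), (272, np.int64(622), np.int64(315)), (276, np.int64(619), np.int64(316)), (280, np.int64(618), np.int64(317))]
280 [(124, np.int64(673), np.int64(0)), (129, np.int64(693), np.int64(251)), (134, np.int64(691), np.int64(262)), (139, np.int64(689), np.int64(271)), (144, np.int64(687), np.int64(277)), (149, np.int64(685), np.int64(286)), (154, np.int64(684), np.int64(293)), (159, np.int64(681), np.int64(296)), (164, np.int64(679), np.int64(297)), (169, np.int64(676), np.int64(297)), (174, np.int64(673), np.int64(297)), (179, np.int64(660), np.int64(261)), (268, np.int64(645), np.int64(349)), (272, np.int64(645), 
[... 1861 characters left out ...]
np.int64(317))]
[(180, np.int64(611), np.int64(106), np.int64(0)), (184, np.int64(678), np.int64(-40), np.int64(298)), (188, np.int64(678), np.int64(-42), np.int64(298)), (460, np.int64(678), np.int64(-192), np.int64(298)), (464, np.int64(678), np.int64(-195), np.int64(298)), (468, np.int64(611), np.int64(-340), np.int64(-2))]
[(225, np.int64(649), np.int64(-117), np.int64(313)), (237, np.int64(659), np.int64(-117), np.int64(348)), (249, np.int64(655), np.int64(-117), np.int64(351)), (261, np.int64(651), np.int64(-117), np.int64(354)), (273, np.int64(647), np.int64(-117), np.int64(355)), (285, np.int64(641), np.int64(-117), np.int64(356)), (297, np.int64(638), np.int64(-117), np.int64(359))]
```

step_arm(commands=[[2, -0.4, 0, 0, 0, 0, 1], [3.6, -0.7, -2, 0, 0, 0, 1], [3.6, -0.7, -5, 0, 0, 0, 1], [3.6, -0.7, -8, 0, 0, 0, 1], [3.6, -0.7, -10, 0, 0, 0, 1], [3.6, -0.7, -12, 0, 0, 0, 1], [3.6, -0.7, -12.5, 0, 0, 0, 1], [3.6, -0.7, -12.5, 0, 0, 0, 1], [3.6, -0.7, -12.5, 0, 0, 0, 1]])

```text
t: 5.45
position: [0.6739, -0.123, 0.2724]
eef_rot: [180.0, -0.1, -0.0]
force: [-0.5, 0.7, -3.6]
width: 0.015
grasp_force: 89.7
```

```bash
python3 - <<'E'
from h import *
s=status.state(); print(s["t"],s["position"],s["eef_rot"],s["force"],s["width"],s["grasp_force"])
p,d,K,Rm,e,m=cam("wrist"); cv2.imwrite("pics/w4.png",p); P=cloud(d,K,Rm,e); np.savez("w4.npz",p=p,P=P)
for u in [230,324,420]:
    print(u,[(v,*map(int,np.round(P[v,u,[0,2]]*1000))) for v in range(84,160,4)])
E
```

```text
5.45 [ 0.67387696 -0.12303377  0.27237914] [ 1.79979372e+02 -6.50598097e-02 -4.78494024e-02] [-0.49383828  0.72560235 -3.57500537] 0.014953900825301368 89.7477650642395
230 [(84, 762, 1), (88, 758, -1), (92, 753, 136), (96, 750, 137), (100, 748, 138), (104, 745, 138), (108, 743, 138), (112, 740, 137), (116, 738, 137), (120, 731, 82), (124, 728, 88), (128, 729, 129), (132, 727, 137), (136, 726, 145), (140, 724, 150), (144, 723, 157), (148, 721, 164), (152, 720, 168), (156, 718, 173)]
324 [(84, 762, 0), (88, 758, 0), (92, 753, 137), (96, 750, 137), (100, 748, 138), (104, 745, 137), (108, 743, 138), (112, 740, 137), (116, 738, 136), (120, 731, 84), (124, 729, 90), (128, 729, 128), (132, 727, 136), (136, 726, 144), (140, 724, 151), (144, 722, 156), (148, 721, 164), (152, 720, 169), (156, 718, 173)]
420 [(84, 758, 108), (88, 756, 109), (92, 753, 137), (96, 750, 137), (100, 748, 138), (104, 745, 137), (108, 743, 138), (112, 740, 136), (116, 738, 136), (120, 731, 84), (124, 728, 90), (128, 729, 128), (132, 727, 137), (136, 726, 144), (140, 724, 151), (144, 722, 156), (148, 721, 164), (152, 720, 169), (156, 718, 173)]
```

View pics/w4.png

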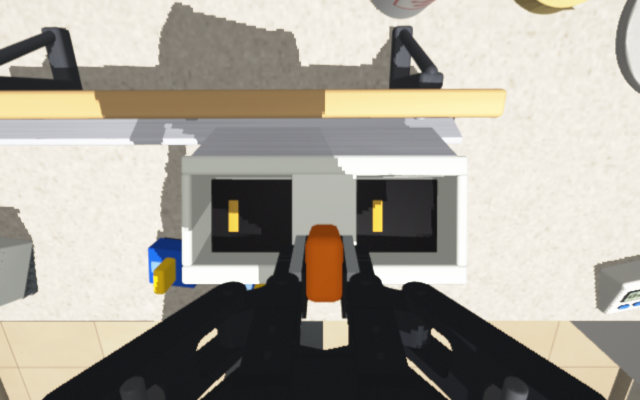

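step_arm(commands=[[0, 0, -1.5, 0, 0, 0, 1], [0, 0, -2.5, 0, 0, 0, 1], [0, 0, -3.2, 0, 0, 0, 1], [0, 0, -3.6, 0, 0, 0, 1], [0, 0, -3.6, 0, 0, 0, 1]])

```text
t: 5.92
position: [0.6755, -0.1227, 0.2358]
eef_rot: [180.0, -0.3, 0.0]
force: [5.5, -0.8, -2.9]
width: 0.0149
grasp_force: 90.4
```

step_arm(commands=[[-0.1, 0, -0.4, 0, 0, 0, 1], [-0.1, 0, -0.8, 0, 0, 0, 1], [-0.1, 0, -0.8, 0, 0, 0, 1]])

```text
t: 6.17
position: [0.6742, -0.1228, 0.2315]
eef_rot: [179.9, -0.4, -0.0]
force: [1.3, 0.8, 8.1]
width: 0.015
grasp_force: 92.2
```

step_arm(commands=[[-0.1, 0, -0.8, 0, 0, 0, 0.4], [-0.1, 0, -0.8, 0, 0, 0, 0.2], [-0.1, 0, -0.8, 0, 0, 0, 0.0], [-0.1, 0, -0.8, 0, 0, 0, 0.0], [-0.1, 0, -0.8, 0, 0, 0, 0.0], [-0.1, 0, 2, 0, 0, 0, 0.0], [-0.1, 0, 6, 0, 0, 0, 0.0], [-0.1, 0, 10, 0, 0, 0, 0.0], [-1, 0, 14, 0, 0, 0, 0.0], [-1, 0, 14, 0, 0, 0, 0.0]])

```text
t: 7.0
position: [0.6626, -0.1227, 0.3788]
eef_rot: [179.8, -0.8, -0.0]
force: [-0.0, -0.4, 2.5]
width: 0.0426
grasp_force: 0.0
```

```bash
python3 - <<'E'
from h import *
s=status.state(); print(s["t"],s["position"],s["eef_rot"],s["force"],s["width"])
p,d,K,Rm,e,m=cam("wrist"); cv2.imwrite("pics/w5.png",p); P=cloud(d,K,Rm,e); np.savez("w5.npz",p=p,P=P)
rep(p,P,"orange",(.1,.3)); rep(p,P,"white",(.115,.15),100)
q=P[(P[...,2]>.12)&(P[...,2]<.137)&(P[...,0]<.73)&(P[...,0]>.6)]; print(len(q),np.linalg.lstsq(np.c_[q[:,:2],np.ones(len(q))],q[:,2],rcond=None)[0],q.min(0),q.max(0))
E
```

```text
7.0 [ 0.66261782 -0.12265642  0.37881403] [ 1.79785955e+02 -8.49383190e-01 -2.00712442e-02] [-0.04921053 -0.42890379  2.53090155] 0.042553061828840485
orange 180 [321. 174.] mean [ 0.6709 -0.121   0.1631] rect c [ 664.  -117.9] sz [12.1 26.5] ang 61.3 zmax 0.177
white 129 [361. 102.] mean [ 0.7362 -0.1603  0.134 ] rect c [ 735.4 -156.7] sz [  2.1 111.6] ang 0.0 zmax 0.137
white 6471 [323. 152.] mean [ 0.6854 -0.122   0.1291] rect c [ 680.4 -122.5] sz [160.3  81.2] ang 90.0 zmax 0.133
6077 [-0.03459494  0.00047694  0.15385342] [ 0.63978214 -0.20268399  0.12000382] [ 0.71821922 -0.04237593  0.13670626]
```

View pics/w5.png

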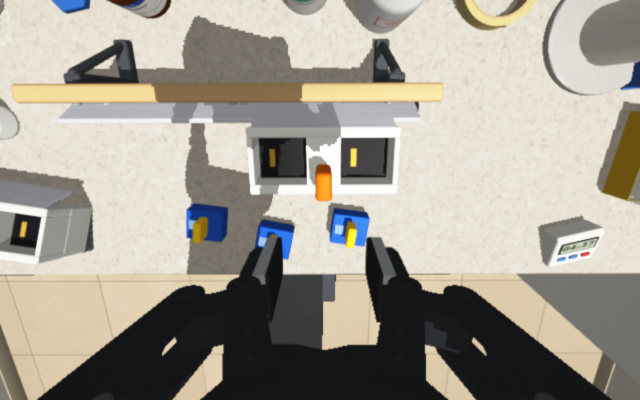

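step_arm(commands=[[-14, 43, 0, 0, 0, 0, -0.3], [-14, 43, 0, 0, 0, 0, -0.3], [-14, 43, 0, 0, 0, 0, -0.3], [-14, 43, 0, 0, 0, 0, -0.3], [-14, 43, 0, 0, 0, 0, -0.3], [-14, 43, 0, 0, 0, 0, -0.3], [-14, 43, 0, 0, 0, 0, -0.3], [-14, 43, 0, 0, 0, 0, -0.3], [-14, 43, 0, 0, 0, 0, -0.3], [-14, 43, 0, 0, 0, 0, -0.3], [-14, 43, 0, 0, 0, 0, -0.3], [-14, 43, 0, 0, 0, 0, -0.3]])

```text
t: 8.05
position: [0.5206, 0.3131, 0.3652]
eef_rot: [-179.9, 0.2, 0.4]
force: [0.4, -0.0, 0.2]
width: 0.0556
grasp_force: 0.0
```

```bash
python3 - <<'E'
from h import *
s=status.state(); print(s["t"],s["position"],s["eef_rot"],s["force"],s["width"])
p,d,K,Rm,e,m=cam("wrist"); cv2.imwrite("pics/w6.png",p); P=cloud(d,K,Rm,e); np.savez("w6.npz",p=p,P=P)
rep(p,P,"orange",(.06,.2)); rep(p,P,"orange",(.136,.2)); rep(p,P,"white",(.045,.135),300)
p,d,K,Rm,e,m=cam("scene"); P=cloud(d,K,Rm,e); np.savez("s2.npz",p=p,P=P); rep(p,P,"orange",(.1,.3)); rep(p,P,"white",(.115,.15),100)
E
```

```text
8.05 [0.52060469 0.31309298 0.36516974] [-179.9207431     0.1844851     0.41503787] [ 0.36275007 -0.02574673  0.2439801 ] 0.05555259168404303
orange 442 [322. 116.] mean [0.5774 0.3159 0.1361] rect c [577.2 314.5] sz [16.1 35.9] ang 80.5 zmax 0.143
orange 336 [321. 115.] mean [0.5787 0.3164 0.1408] rect c [580.6 314.9] sz [14.3 27.3] ang 80.5 zmax 0.144
white 6364 [324. 107.] mean [0.5838 0.3132 0.0844] rect c [579.1 315.8] sz [160.   94.4] ang 80.3 zmax 0.102
orange 78 [322. 167.] mean [ 0.6564 -0.1167  0.1616] rect c [ 655.6 -117.3] sz [13.9 26.7] ang 74.3 zmax 0.177
orange 92 [255. 275.] mean [0.5711 0.3227 0.1255] rect c [573.3 321.3] sz [ 8.4 29.5] ang 80.4 zmax 0.141
white 361 [317. 176.] mean [ 0.6704 -0.1123  0.1299] rect c [ 673.7 -122.7] sz [164.6  75.9] ang 88.7 zmax 0.133
```

step_arm(commands=[[5.2, 0.9, -4, 0, 0, -0.168, -0.3], [5.2, 0.9, -8, 0, 0, -0.168, -0.3], [5.2, 0.9, -12, 0, 0, -0.168, -0.3], [5.2, 0.9, -15, 0, 0, -0.168, -0.3], [5.2, 0.9, -18.9, 0, 0, -0.168, -0.3], [5.2, 0.9, -18.9, 0, 0, -0.168, -0.3], [5.2, 0.9, -18.9, 0, 0, -0.168, -0.3], [5.2, 0.9, -18.9, 0, 0, -0.168, 1], [5.2, 0.9, -18.9, 0, 0, -0.168, 1], [5.2, 0.9, -18.9, 0, 0, -0.168, 1], [5.2, 0.9, -18.9, 0, 0, -0.168, 1], [5.2, 0.9, -18.9, 0, 0, -0.168, 1]], squeeze=90)

```text
t: 9.15
position: [0.5767, 0.3167, 0.1824]
eef_rot: [-179.8, -0.3, -9.6]
force: [0.0, -1.2, 7.1]
width: 0.015
grasp_force: 88.7
```

step_arm(commands=[[0, 0, 4, 0, 0, 0, 1], [0, 0, 8, 0, 0, 0, 1], [0, 0, 12, 0, 0, 0, 1], [1, -3, 16, 0, 0, 0.08, 1], [2, -7, 19, 0, 0, 0.168, 1], [3, -11, 21.6, 0, 0, 0.168, 1], [4, -15, 21.6, 0, 0, 0.168, 1], [5, -19, 21.6, 0, 0, 0.168, 1], [6.3, -23, 21.6, 0, 0, 0.168, 1], [6.3, -25, 21.6, 0, 0, 0.168, 1], [6.3, -25, 21.6, 0, 0, 0.168, 1], [6.3, -25, 21.6, 0, 0, 0.168, 1]])

```text
t: 10.15
position: [0.6387, 0.0636, 0.3936]
eef_rot: [180.0, 0.0, -0.3]
force: [0.6, 0.5, -5.4]
width: 0.015
grasp_force: 89.9
```

```bash
python3 - <<'E'
from h import *
s=status.state(); print(s["t"],s["position"],s["eef_rot"],s["force"],s["width"],s["grasp_force"])
p,d,K,Rm,e,m=cam("wrist"); P=cloud(d,K,Rm,e); np.savez("w7.npz",p=p,P=P)
t=(abs(P[...,2]-.138)<.006)&(P[...,0]>.728)
q=P[t]; q=q[abs(q[:,0]-.7447)<.012]; rr=cv2.minAreaRect((q[:,:2]*1000).astype(np.float32)); print(len(q),rr)
for u in [230,324,420]: print(u,[(v,*map(int,np.round(P[v,u,[0,2]]*1000))) for v in [124,127,129,132,136,144,159,174,268,272,276,280]])
print([(u,*map(int,np.round(P[165,u]*1000))) for u in (180,184,188,460,464,468)])
E
```

```text
10.15 [0.6386935  0.06363829 0.39361944] [ 1.79991394e+02  4.13009858e-02 -2.66498949e-01] [ 0.62378863  0.51984798 -5.3598904 ] 0.01496069626473183 89.91924047470093
8344 ((744.8416137695312, -29.44586181640625), (18.318134307861328, 419.7174987792969), 0.21515163779258728)
230 [(124, 675, 1), (127, 670, -2), (129, 667, -1), (132, 663, -1), (136, 689, 252), (144, 686, 266), (159, 681, 290), (174, 673, 294), (268, 622, 311), (272, 619, 311), (276, 618, 312), (280, 616, 313)]
324 [(124, 674, -1), (127, 670, -1), (129, 667, -1), (132, 662, 0), (136, 689, 252), (144, 685, 266), (159, 680, 289), (174, 673, 294), (268, 646, 350), (272, 645, 351), (276, 643, 351), (280, 642, 352)]
420 [(124, 684, 119), (127, 681, 120), (129, 679, 120), (132, 676, 121), (136, 688, 253), (144, 685, 267), (159, 680, 289), (174, 672, 294), (268, 621, 310), (272, 619, 310), (276, 617, 312), (280, 615, 312)]
[(180, 613, 286, -1), (184, 612, 281, -2), (188, 678, 141, 293), (460, 677, -13, 293), (464, 641, -91, 132), (468, 641, -96, 131)]
```

step_arm(commands=[[2, 0, 0, 0, 0, 0, 1], [3.9, 0, -2, 0, 0, 0, 1], [3.9, 0, -5, 0, 0, 0, 1], [3.9, 0, -8, 0, 0, 0, 1], [3.9, 0, -10, 0, 0, 0, 1], [3.9, 0, -12, 0, 0, 0, 1], [3.9, 0, -12, 0, 0, 0, 1], [3.9, 0, -12, 0, 0, 0, 1], [3.9, 0, -12, 0, 0, 0, 1]])

```text
t: 10.95
position: [0.6775, 0.0675, 0.2758]
eef_rot: [-180.0, -0.1, 0.1]
force: [0.1, -0.1, -4.7]
width: 0.0145
grasp_force: 89.6
```

```bash
python3 - <<'E'
from h import *
s=status.state(); print(s["t"],s["position"],s["eef_rot"],s["force"],s["width"],s["grasp_force"])
p,d,K,Rm,e,m=cam("wrist"); P=cloud(d,K,Rm,e); np.savez("w8.npz",p=p,P=P)
for u in [230,324,420]: print(u,[(v,*map(int,np.round(P[v,u,[0,2]]*1000))) for v in range(96,160,4)])
print([(u,*map(int,np.round(P[165,u]*1000))) for u in (180,184,188,460,464,468)])
E
```

```text
10.95 [0.67745245 0.06746474 0.27582599] [-1.79982577e+02 -1.21585015e-01  6.82833197e-02] [ 0.05721709 -0.08730505 -4.68518478] 0.014531445255064862 89.56506729125977
230 [(96, 754, 107), (100, 751, 138), (104, 749, 138), (108, 746, 137), (112, 744, 138), (116, 741, 139), (120, 739, 138), (124, 736, 136), (128, 728, 87), (132, 726, 92), (136, 727, 133), (140, 726, 142), (144, 724, 149), (148, 723, 156), (152, 721, 161), (156, 720, 168)]
324 [(96, 754, 1), (100, 751, 138), (104, 749, 137), (108, 746, 136), (112, 744, 138), (116, 741, 138), (120, 739, 138), (124, 736, 136), (128, 728, 86), (132, 726, 93), (136, 728, 134), (140, 726, 143), (144, 725, 150), (148, 723, 156), (152, 722, 161), (156, 720, 168)]
420 [(96, 754, -1), (100, 751, 137), (104, 749, 138), (108, 747, 139), (112, 744, 138), (116, 741, 137), (120, 739, 139), (124, 736, 135), (128, 729, 87), (132, 726, 92), (136, 728, 135), (140, 726, 142), (144, 725, 148), (148, 723, 155), (152, 722, 163), (156, 721, 169)]
[(180, 678, 233, 0), (184, 678, 229, 0), (188, 716, 145, 174), (460, 717, -10, 175), (464, 702, -43, 109), (468, 703, -43, 114)]
```

step_arm(commands=[[0, 0, -1.5, 0, 0, 0, 1], [0, 0, -2.5, 0, 0, 0, 1], [0, 0, -3.2, 0, 0, 0, 1], [0, 0, -3.8, 0, 0, 0, 1], [-0.1, 0, -4.2, 0, 0, 0, 1], [-0.1, 0, -4.2, 0, 0, 0, 1]])

```text
t: 11.5
position: [0.6772, 0.0663, 0.2359]
eef_rot: [-180.0, -0.4, -0.0]
force: [0.0, 0.3, 4.1]
width: 0.0148
grasp_force: 91.7
```

step_arm(commands=[[0, 0, -0.3, 0, 0, 0, 1], [0, 0, -0.3, 0, 0, 0, 0.4], [0, 0, -0.3, 0, 0, 0, 0.2], [0, 0, -0.3, 0, 0, 0, 0.0], [0, 0, -0.3, 0, 0, 0, 0.0], [0, 0, -0.3, 0, 0, 0, 0.0], [0, 0, 2, 0, 0, 0, 0.0], [0, 0, 6, 0, 0, 0, 0.0], [0, 0, 10, 0, 0, 0, 0.0], [-4, -3, 14, 0, 0, 0, 0.0], [-8, -7, 16, 0, 0, 0, 0.0], [-8, -8, 16, 0, 0, 0, 0.0]])

```text
t: 12.5
position: [0.5982, -0.0095, 0.3921]
eef_rot: [-180.0, -0.1, 0.1]
force: [0.7, -1.0, 0.3]
width: 0.0428
grasp_force: 0.0
```

```bash
python3 - <<'E'
from h import *
s=status.state(); print(s["t"],s["position"],s["eef_rot"],s["force"],s["width"])
p,d,K,Rm,e,m=cam("wrist"); cv2.imwrite("pics/w9.png",p); P=cloud(d,K,Rm,e); np.savez("w9.npz",p=p,P=P)
rep(p,P,"orange",(.1,.3)); rep(p,P,"white",(.115,.145),100);rep(p,P,"yellow",(.057,.085)); rep(p,P,"blue",(.030,.045))
E
```

```text
12.5 [ 0.59823303 -0.00954222  0.39210725] [-1.79992116e+02 -1.00772127e-01  1.36518089e-01] [ 0.67963163 -0.9698775   0.30841375] 0.042819400923313225
orange 615 [245. 114.] mean [0.6583 0.0633 0.1693] rect c [655.8  66.2] sz [16.9 32.2] ang 83.5 zmax 0.179
orange 325 [441. 115.] mean [ 0.6579 -0.1166  0.1737] rect c [ 657.6 -118.3] sz [23.1 10.3] ang 7.6 zmax 0.178
orange 111 [464. 110.] mean [ 0.6595 -0.1663  0.1057] rect c [ 660.3 -166. ] sz [18.  10.6] ang 16.9 zmax 0.107
white 313 [145.  12.] mean [0.7488 0.1586 0.1373] rect c [744.2 150. ] sz [18.  59.3] ang 0.4 zmax 0.139
white 931 [338.   9.] mean [ 0.7517 -0.0221  0.1371] rect c [751.5 -22.7] sz [  4.3 222.7] ang 0.1 zmax 0.139
white 158 [548.   9.] mean [ 0.7524 -0.2183  0.137 ] rect c [ 752.3 -216. ] sz [43.4  3.3] ang 90.0 zmax 0.138
white 6326 [246.  82.] mean [0.6871 0.0706 0.1293] rect c [680.   67.2] sz [ 81.  159.3] ang 0.2 zmax 0.133
white 6645 [434.  83.] mean [ 0.6865 -0.1213  0.1296] rect c [ 680.6 -122.7] sz [ 81.  161.1] ang 0.2 zmax 0.133
yellow 71 [281. 184.] mean [0.5604 0.0489 0.0621] rect c [561.2  49.4] sz [ 5.1 27.9] ang 81.9 zmax 0.064
yellow 177 [434. 188.] mean [ 0.5549 -0.16    0.0622] rect c [ 553.8 -160.7] sz [11.9 30.1] ang 81.7 zmax 0.064
yellow 116 [353. 201.] mean [ 0.5356 -0.0492  0.0624] rect c [533.7 -48.7] sz [ 9.2 27.9] ang 79.4 zmax 0.064
blue 513 [287. 173.] mean [0.5682 0.0437 0.0338] rect c [561.1  50.8] sz [49.  46.8] ang 82.4 zmax 0.035
blue 601 [425. 179.] mean [ 0.5601 -0.1551  0.0339] rect c [ 553.2 -160.5] sz [52.1 47.7] ang 82.1 zmax 0.036
blue 567 [350. 192.] mean [ 0.5397 -0.0483  0.034 ] rect c [533.  -48.9] sz [50.1 47.3] ang 78.8 zmax 0.036
blue 61 [270. 187.] mean [0.5471 0.0692 0.0341] rect c [547.5  69.1] sz [ 9.1 15.2] ang 86.0 zmax 0.035
```

View pics/w9.png

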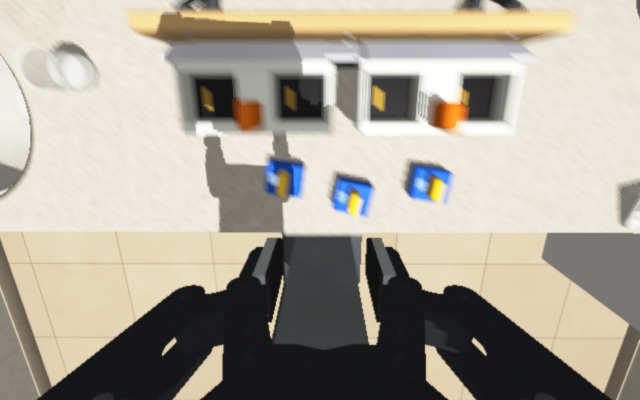

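```bash
python3 - <<'E'
from h import *
for f,ys in [("w9.npz",(.067,-.1227)),("w5.npz",(-.1227,))]:
  P=np.load(f)["P"]
  D=P[(P[...,2]>.125)&(P[...,2]<.1365)&(P[...,0]>.63)&(P[...,0]<.7125)]
  for yc in ys:
    q=D[abs(D[:,1]-yc)<.085]
    print(f,"dock",yc,"x",np.percentile(q[:,0],[.2,99.8]).round(4),"y",np.percentile(q[:,1],[.2,99.8]).round(4))
    for a,b in [(.64,.645),(.645,.65),(.70,.705),(.705,.71)]:
        r=q[(q[:,0]>a)&(q[:,0]<b)]; print("  x band",a,"z",np.median(r[:,2]).round(4), "L/R", np.median(r[r[:,1]>yc,2]).round(4),np.median(r[r[:,1]<yc,2]).round(4))
    for sgn in (1,-1):
        # across y at mid depth, and across x at pocket middle
        r=q[(q[:,0]>.67)&(q[:,0]<.68)]; d=sgn*(r[:,1]-yc); print("  y land",sgn,np.sort(d)[[0,-1]].round(4),"inner max",d[d<.03].max().round(4) if (d<.03).any() else None,"outer min",d[d>.05].min().round(4))
        r=q[(abs(sgn*(q[:,1]-yc)-.042)<.01)]; print("  x: front max",r[r[:,0]<.67,0].max().round(4),"rear min",r[r[:,0]>.685,0].min().round(4))
E
```

```text
w9.npz dock 0.067 x [0.6394 0.7125] y [-0.0124  0.1461]
  x band 0.64 z 0.132 L/R 0.1321 0.1319
  x band 0.645 z 0.1319 L/R 0.1318 0.132
  x band 0.7 z 0.1314 L/R 0.1315 0.1313
  x band 0.705 z 0.1316 L/R 0.1317 0.1315
  y land 1 [-0.0793  0.0791] inner max 0.0178 outer min 0.0732
  x: front max 0.6499 rear min 0.6999
  y land -1 [-0.0791  0.0793] inner max 0.0184 outer min 0.0741
  x: front max 0.6502 rear min 0.7001
w9.npz dock -0.1227 x [0.64   0.7121] y [-0.2016 -0.0423]
  x band 0.64 z 0.1317 L/R 0.1318 0.1316
  x band 0.645 z 0.1317 L/R 0.1318 0.1316
  x band 0.7 z 0.1311 L/R 0.1313 0.131
  x band 0.705 z 0.1314 L/R 0.1314 0.1314
  y land 1 [-0.0791  0.0805] inner max 0.0188 outer min 0.0751
  x: front max 0.6505 rear min 0.7005
  y land -1 [-0.0805  0.0791] inner max 0.0172 outer min 0.0729
  x: front max 0.6508 rear min 0.7007
w5.npz dock -0.1227 x [0.6401 0.7119] y [-0.2019 -0.0427]
  x band 0.64 z 0.1318 L/R 0.1319 0.1317
  x band 0.645 z 0.1319 L/R 0.132 0.1318
  x band 0.7 z 0.1313 L/R 0.1312 0.1314
  x band 0.705 z 0.1315 L/R 0.1315 0.1315
  y land 1 [-0.0799  0.0802] inner max 0.0182 outer min 0.0741
  x: front max 0.6507 rear min 0.7004
  y land -1 [-0.0802  0.0799] inner max 0.0167 outer min 0.0734
  x: front max 0.6511 rear min 0.7016
```

step_arm(commands=[[-4.2, -4, 0, 0, 0, -0.1, 0], [-4.2, -8, -2, 0, 0, -0.14, 0], [-4.2, -12, -5, 0, 0, -0.14, 0], [-4.2, -14.7, -9, 0, 0, -0.14, 0], [-4.2, -14.7, -13, 0, 0, -0.14, 0], [-4.2, -14.7, -17, 0, 0, -0.14, 0], [-4.2, -14.7, -20, 0, 0, -0.14, 0], [-4.2, -14.7, -22, 0, 0, -0.14, 0], [-4.2, -14.7, -22, 0, 0, -0.14, 0], [-4.2, -14.7, -22, 0, 0, -0.14, 0]])

```text
t: 13.38
position: [0.5563, -0.1568, 0.1686]
eef_rot: [-180.0, 0.2, -8.0]
force: [0.8, -0.0, 0.5]
width: 0.0427
grasp_force: 0.0
```

```bash
python3 - <<'E'
from h import *
s=status.state(); print(s["t"],s["position"],s["eef_rot"],s["force"],s["width"])
p,d,K,Rm,e,m=cam("wrist"); cv2.imwrite("pics/w10.png",p); P=cloud(d,K,Rm,e)
rep(p,P,"yellow",(.057,.085)); rep(p,P,"blue",(.030,.045))
E
```

```text
13.3833 [ 0.55628854 -0.15678226  0.16859346] [-179.95059013    0.23854647   -8.04290653] [ 0.81445844 -0.0103269   0.45060247] 0.042658179487046956
yellow 773 [332. 223.] mean [ 0.556  -0.1616  0.0624] rect c [ 554.7 -161.6] sz [11.2 29.3] ang 82.0 zmax 0.064
yellow 842 [ 10. 256.] mean [0.5613 0.0488 0.0613] rect c [562.   50.5] sz [12.6 29.3] ang 75.8 zmax 0.064
yellow 785 [168. 273.] mean [ 0.5352 -0.0497  0.0619] rect c [533.4 -48.6] sz [11.9 30.9] ang 78.0 zmax 0.064
blue 3186 [333. 205.] mean [ 0.5572 -0.1634  0.0338] rect c [ 554.2 -161.6] sz [52.4 46.2] ang 82.0 zmax 0.035
blue 2731 [ 52. 231.] mean [0.5651 0.0425 0.0338] rect c [562.1  52. ] sz [54.7 46.7] ang 81.4 zmax 0.035
blue 2634 [191. 248.] mean [ 0.5376 -0.0543  0.0337] rect c [533.7 -48. ] sz [53.2 47. ] ang 77.3 zmax 0.035
```

step_arm(commands=[[-0.1, -0.3, -3, 0, 0, 0, 0], [-0.1, -0.3, -5, 0, 0, 0, 0], [-0.1, -0.3, -5.8, 0, 0, 0, 0], [-0.1, -0.3, -5.8, 0, 0, 0, 0], [-0.1, -0.3, -5.8, 0, 0, 0, 0]])

```text
t: 13.85
position: [0.5571, -0.1602, 0.1147]
eef_rot: [180.0, -0.2, -8.0]
force: [0.2, 0.8, 0.2]
width: 0.0425
grasp_force: 0.0
```

step_arm(commands=[[-0.1, 0, -0.3, 0, 0, 0, 0], [-0.1, 0, -0.3, 0, 0, 0, 1], [-0.1, 0, -0.3, 0, 0, 0, 1], [-0.1, 0, -0.3, 0, 0, 0, 1], [-0.1, 0, -0.3, 0, 0, 0, 1], [-0.1, 0, 3, 0, 0, 0, 1], [-0.1, 0, 7, 0, 0, 0, 1], [-0.1, 0, 11, 0, 0, 0.14, 1], [-0.1, 0, 14, 0, 0, 0.14, 1], [-0.1, 0, 14, 0, 0, 0.14, 1], [-0.1, 0, 14, 0, 0, 0.14, 1], [-0.1, 0, 14, 0, 0, 0.14, 1]], squeeze=90)

```text
t: 14.85
position: [0.5549, -0.1599, 0.251]
eef_rot: [-180.0, 0.1, -0.0]
force: [-0.8, 0.2, -1.1]
width: 0.0105
grasp_force: 88.0
```

```bash
python3 - <<'E'
from h import *
s=status.state(); print(s["t"],s["position"],s["eef_rot"],s["force"],s["width"],s["grasp_force"])
p,d,K,Rm,e,m=cam("wrist"); cv2.imwrite("pics/w11.png",p); P=cloud(d,K,Rm,e); np.savez("w11.npz",p=p,P=P)
zt=s["position"][2]-.085
rep(p,P,"blue",(.12,.25)); rep(p,P,"yellow",(.14,.28))
q=P[(P[...,2]>.125)&(P[...,2]<.1365)&(P[...,0]>.6)&(P[...,0]<.7125)&(abs(P[...,1]+.122)<.09)]
print(len(q), np.percentile(q,[.2,99.8],axis=0))
E
```

```text
14.85 [ 0.55487043 -0.15992537  0.25100486] [-1.79969125e+02  7.85325413e-02 -3.65725508e-02] [-0.76960334  0.22746052 -1.05656562] 0.010547525854382114 88.02212476730347
blue 4471 [325. 220.] mean [ 0.5688 -0.1606  0.1714] rect c [ 556.9 -159.6] sz [40.1 52.9] ang 0.5 zmax 0.175
yellow 1975 [324. 266.] mean [ 0.5586 -0.1599  0.1995] rect c [ 554.  -159.4] sz [12.4 29.7] ang 87.5 zmax 0.204
8501 [[ 0.63937071 -0.20231879  0.12520323]
 [ 0.68062913 -0.04326186  0.13534364]]
```

View pics/w11.png

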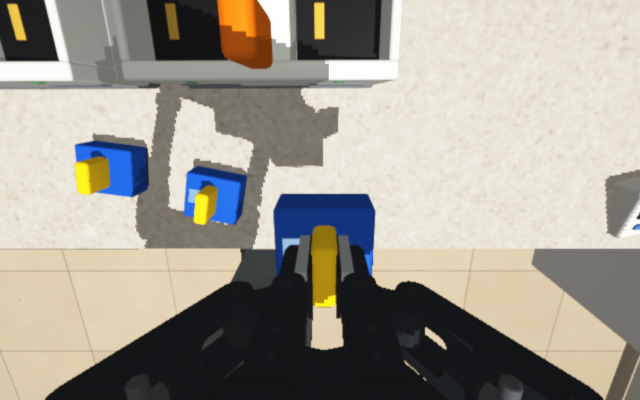

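step_arm(commands=[[0, -0.8, 4, 0, 0, 0, 1], [4, -0.8, 4, 0, 0, 0, 1], [8, -0.8, 4, 0, 0, 0, 1], [12.2, -0.8, 4, 0, 0, 0, 1], [12.2, -0.8, 2, 0, 0, 0, 1], [12.2, -0.8, 0, 0, 0, 0, 1], [12.2, -0.8, 0, 0, 0, 0, 1], [12.2, -0.8, 0, 0, 0, 0, 1], [12.2, -0.8, 0, 0, 0, 0, 1]])

```text
t: 15.65
position: [0.6766, -0.168, 0.2524]
eef_rot: [-180.0, 0.0, -0.0]
force: [-0.1, -0.3, -0.1]
width: 0.0103
grasp_force: 88.0
```

```bash
cat >> h.py <<'E'
def held():
    s=status.state(); print(s["t"],s["position"].round(4),s["eef_rot"].round(2),s["force"].round(1),s["width"].round(4),s["grasp_force"].round(1))
    p,d,K,Rm,e,m=cam("wrist"); P=cloud(d,K,Rm,e); c=s["position"]
    n=np.linalg.norm(P[...,:2]-c[:2],axis=-1)<.05
    Q=P.copy(); Q[~n]=np.nan
    rep(p,Q,"blue",(c[2]-.09,c[2]-.07)); rep(p,Q,"yellow",(c[2]-.055,c[2]-.04))
    B=(P[...,0]>.63)&(P[...,0]<.7125)&(P[...,2]>.128)&(P[...,2]<.1355)
    for yc in (.067,-.122):
        q=P[B&(abs(P[...,1]-yc)<.085)]
        if len(q)>500: print("dock",len(q),"x",np.percentile(q[:,0],[.3,99.7]).round(4),"y",np.percentile(q[:,1],[.3,99.7]).round(4))
    return p,P
E
python3 -c "
from h import *
p,P=held(); cv2.imwrite('pics/w12.png',p)"
```

```text
Traceback (most recent call last):
  File "h.py", line 29, in held
    s=status.state(); print(s["t"],s["position"].round(4),s["eef_rot"].round(2),s["force"].round(1),s["width"].round(4),s["grasp_force"].round(1))
                                                                                                    ^^^^^^^^^^^^^^^^
AttributeError: 'float' object has no attribute 'round'
```

```bash
sed -i 's/s\["width"\].round(4),s\["grasp_force"\].round(1)/round(s["width"],4),round(s["grasp_force"],1)/' h.py; python3 -c "
from h import *
p,P=held(); cv2.imwrite('pics/w12.png',p)"
```

```text
15.65 [ 0.6766 -0.168   0.2524] [-1.7999e+02  3.0000e-02 -3.0000e-02] [-0.1 -0.3 -0.1] 0.0103 88.0
blue 3881 [325. 223.] mean [ 0.6898 -0.1688  0.1745] rect c [ 678.9 -168. ] sz [39.5 52.4] ang 0.2 zmax 0.177
yellow 1543 [324. 274.] mean [ 0.678  -0.1679  0.2043] rect c [ 676.  -167.5] sz [12.1 29.3] ang 88.1 zmax 0.206
dock 4527 x [0.6402 0.7122] y [-0.0141  0.0582]
dock 9192 x [0.6404 0.7124] y [-0.2022 -0.0434]
```

View pics/w12.png

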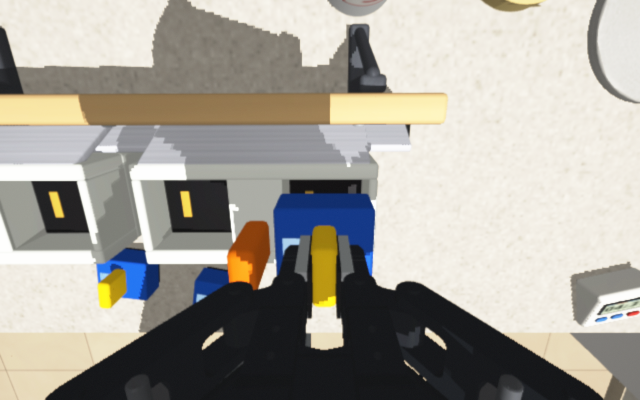

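step_arm(commands=[[0, -0.1, 0, 0, 0, 0, 1], [0, -0.1, -0.8, 0, 0, 0, 1], [0, -0.1, -1.6, 0, 0, 0, 1], [0, -0.1, -2.4, 0, 0, 0, 1], [0, -0.1, -3.2, 0, 0, 0, 1], [0, -0.1, -3.2, 0, 0, 0, 1]])

```text
t: 16.2
position: [0.6767, -0.1688, 0.2169]
eef_rot: [-179.9, 0.2, -0.0]
force: [1.1, -0.8, -1.9]
width: 0.0103
grasp_force: 88.0
```

step_arm(commands=[[0, 0, -0.4, 0, 0, 0, 1], [0, 0, -0.8, 0, 0, 0, 1], [0, 0, -1.1, 0, 0, 0, 1], [0, 0, -1.1, 0, 0, 0, 1]])

```text
t: 16.53
position: [0.6771, -0.169, 0.21]
eef_rot: [180.0, -0.1, -0.0]
force: [-0.6, 0.1, 1.5]
width: 0.0103
grasp_force: 88.5
```

step_arm(commands=[[0, 0, -0.3, 0, 0, 0, 1], [0, 0, -0.6, 0, 0, 0, 1], [0, 0, -0.6, 0, 0, 0, 1]])

```text
t: 16.78
position: [0.6772, -0.1691, 0.2078]
eef_rot: [179.9, -0.2, -0.0]
force: [-5.8, 1.0, 13.9]
width: 0.0102
grasp_force: 90.3
```

step_arm(commands=[[0, 0, -0.3, 0, 0, 0, 1], [0, 0, -0.3, 0, 0, 0, 1], [0, 0, -0.3, 0, 0, 0, 1]])

```text
t: 17.03
position: [0.6771, -0.169, 0.2077]
eef_rot: [179.9, -0.4, -0.0]
force: [-10.9, 1.5, 22.7]
width: 0.0105
grasp_force: 91.6
```

step_arm(commands=[[0, 0, 0.8, 0, 0, 0, 0.35], [0, 0, 0.8, 0, 0, 0, 0.35], [0, 0, 0.8, 0, 0, 0, 0.35], [0, 0, 4, 0, 0, 0, 0.35], [0, 0, 8, 0, 0, 0, 0.35], [-4, 0, 9, 0, 0, -0.1, 0.35], [-8, 3, 9, 0, 0, -0.2, 0], [-11, 6, 7, 0, 0, -0.2, 0], [-14.4, 9, 3, 0, 0, -0.2, 0], [-14.4, 12, 0, 0, 0, -0.2, 0], [-14.4, 12, -2.2, 0, 0, -0.2, 0], [-14.4, 12, -2.2, 0, 0, -0.2, 0]])

```text
t: 18.03
position: [0.5283, -0.0459, 0.1682]
eef_rot: [-180.0, 0.9, -11.3]
force: [-1.4, 0.2, -1.6]
width: 0.0429
grasp_force: 0.0
```

```bash
python3 - <<'E'
from h import *
s=status.state(); print(s["t"],s["position"],s["eef_rot"],s["force"],s["width"])
p,d,K,Rm,e,m=cam("wrist"); P=cloud(d,K,Rm,e); np.savez("w13.npz",p=p,P=P); cv2.imwrite("pics/w13.png",p)
rep(p,P,"yellow",(.057,.085)); rep(p,P,"blue",(.030,.045)); rep(p,P,"blue",(.12,.16))
E
```

```text
18.0333 [ 0.52825203 -0.04589197  0.16821612] [-179.97582208    0.8705278   -11.32108195] [-1.36942237  0.21741581 -1.63039111] 0.04292578002944375
yellow 997 [157. 199.] mean [0.5626 0.0505 0.0619] rect c [561.7  51.7] sz [12.3 29.7] ang 83.5 zmax 0.064
yellow 804 [326. 211.] mean [ 0.5349 -0.0483  0.0622] rect c [533.7 -48.3] sz [11.1 28.9] ang 78.5 zmax 0.064
blue 2978 [185. 180.] mean [0.5652 0.0441 0.0337] rect c [561.9  51.9] sz [52.8 46. ] ang 82.5 zmax 0.035
blue 3269 [327. 193.] mean [ 0.5364 -0.05    0.0337] rect c [533.9 -48.1] sz [52.4 46. ] ang 78.0 zmax 0.035
```

step_arm(commands=[[0.3, -0.2, -3, 0, 0, 0, 0], [0.3, -0.2, -5.6, 0, 0, 0, 0], [0.3, -0.2, -5.6, 0, 0, 0, 0], [0.3, -0.2, -5.6, 0, 0, 0, 0]])

```text
t: 18.42
position: [0.5365, -0.0519, 0.1224]
eef_rot: [180.0, 0.1, -11.5]
force: [0.9, -0.6, 0.3]
width: 0.0424
grasp_force: 0.0
```

step_arm(commands=[[-0.1, 0.2, -0.4, 0, 0, 0, 0], [-0.1, 0.2, -0.4, 0, 0, 0, 0], [-0.1, 0.2, -0.4, 0, 0, 0, 0]])

```text
t: 18.67
position: [0.536, -0.0493, 0.1201]
eef_rot: [-180.0, -0.2, -11.5]
force: [1.3, 0.8, -0.9]
width: 0.0426
grasp_force: 0.0
```

step_arm(commands=[[-0.2, 0.1, -0.8, 0, 0, 0, 0], [-0.2, 0.1, -0.8, 0, 0, 0, 0], [-0.2, 0.1, -0.8, 0, 0, 0, 1], [-0.2, 0.1, -0.8, 0, 0, 0, 1], [-0.2, 0.1, -0.8, 0, 0, 0, 1], [-0.2, 0.1, -0.8, 0, 0, 0, 1], [-0.2, 0.1, 3, 0, 0, 0, 1], [-0.2, 0.1, 7, 0, 0, 0.1, 1], [-0.2, 0.1, 11, 0, 0, 0.203, 1], [-0.2, 0.1, 16, 0, 0, 0.203, 1], [-0.2, 0.1, 16, 0, 0, 0.203, 1], [-0.2, 0.1, 16, 0, 0, 0.203, 1]])

```text
t: 19.67
position: [0.5342, -0.0482, 0.2832]
eef_rot: [179.9, -0.5, 0.1]
force: [0.3, 0.2, -0.5]
width: 0.0103
grasp_force: 88.0
```

```bash
python3 -c "
from h import *
p,P=held()"
```

```text
19.6667 [ 0.5342 -0.0482  0.2832] [ 1.7992e+02 -4.9000e-01  1.5000e-01] [ 0.3  0.2 -0.5] 0.0103 88.0
blue 4169 [325. 220.] mean [ 0.5493 -0.0487  0.2054] rect c [538.1 -48. ] sz [42.3 53. ] ang 0.0 zmax 0.208
yellow 1564 [324. 271.] mean [ 0.5374 -0.0482  0.2348] rect c [535.2 -48.5] sz [30.3 12. ] ang 2.1 zmax 0.236
dock 5730 x [0.6388 0.6695] y [-0.0134  0.1458]
dock 7415 x [0.6396 0.6702] y [-0.2016 -0.0427]
```

step_arm(commands=[[3, -2.8, 0, 0, 0, 0, 1], [7, -2.8, 0, 0, 0, 0, 1], [11, -2.8, 0, 0, 0, 0, 1], [14, -2.8, 0, 0, 0, 0, 1], [14, -2.8, -1.5, 0, 0, 0, 1], [14, -2.8, -3, 0, 0, 0, 1], [14, -2.8, -3, 0, 0, 0, 1], [14, -2.8, -3, 0, 0, 0, 1], [14, -2.8, -3, 0, 0, 0, 1]])

```text
t: 20.47
position: [0.6726, -0.076, 0.2474]
eef_rot: [-180.0, 0.1, 0.2]
force: [-0.5, 0.4, -0.2]
width: 0.0103
grasp_force: 88.1
```

```bash
python3 -c "
from h import *
p,P=held(); cv2.imwrite('pics/w14.png',p)"
```

```text
20.4667 [ 0.6726 -0.076   0.2474] [-1.7998e+02  1.0000e-01  1.5000e-01] [-0.5  0.4 -0.2] 0.0103 88.1
blue 4124 [325. 220.] mean [ 0.6871 -0.0767  0.1694] rect c [675.8 -75.9] sz [52.6 41.5] ang 89.9 zmax 0.172
yellow 1532 [324. 270.] mean [ 0.6756 -0.0759  0.1991] rect c [673.3 -75.8] sz [29.3 11.9] ang 0.4 zmax 0.201
dock 10750 x [0.6402 0.7124] y [-0.0136  0.1425]
dock 13351 x [0.6411 0.7124] y [-0.2018 -0.0434]
```

step_arm(commands=[[0.2, -0.1, 0, 0, 0, 0, 1], [0.2, -0.1, 0, 0, 0, 0, 1], [0.2, -0.1, -0.8, 0, 0, 0, 1], [0.2, -0.1, -1.6, 0, 0, 0, 1], [0.2, -0.1, -2.4, 0, 0, 0, 1], [0.2, -0.1, -2.8, 0, 0, 0, 1], [0.2, -0.1, -2.8, 0, 0, 0, 1]])

```text
t: 21.1
position: [0.6745, -0.0769, 0.2175]
eef_rot: [-180.0, 0.2, 0.2]
force: [0.2, -0.4, -1.3]
width: 0.0103
grasp_force: 88.1
```

step_arm(commands=[[0, 0, -0.4, 0, 0, 0, 1], [0, 0, -0.8, 0, 0, 0, 1], [0, 0, -1.2, 0, 0, 0, 1], [0, 0, -1.5, 0, 0, 0, 1], [0, 0, -1.7, 0, 0, 0, 1], [0, 0, -1.7, 0, 0, 0, 1]])

```text
t: 21.6
position: [0.675, -0.0769, 0.2081]
eef_rot: [180.0, -0.2, 0.2]
force: [-6.1, 0.8, 14.8]
width: 0.0105
grasp_force: 90.6
```

step_arm(commands=[[0, 0, -0.2, 0, 0, 0, 1], [0, 0, -0.2, 0, 0, 0, 1], [0, 0, -0.2, 0, 0, 0, 1]])

```text
t: 21.85
position: [0.675, -0.0769, 0.2082]
eef_rot: [179.9, -0.3, 0.2]
force: [-9.0, 0.1, 21.3]
width: 0.0105
grasp_force: 91.5
```

step_arm(commands=[[0, 0, 0.8, 0, 0, 0, 0.35], [0, 0, 0.8, 0, 0, 0, 0.35], [0, 0, 0.8, 0, 0, 0, 0.35], [0, 0, 4, 0, 0, 0, 0.35], [0, 0, 8, 0, 0, 0, 0.35], [-4, 0, 10, 0, 0, -0.1, 0.35], [-8, 3, 10, 0, 0, -0.142, 0], [-11.3, 6, 8, 0, 0, -0.142, 0], [-11.3, 10, 4, 0, 0, -0.142, 0], [-11.3, 12.9, 1, 0, 0, -0.142, 0], [-11.3, 12.9, -3, 0, 0, -0.142, 0], [-11.3, 12.9, -3, 0, 0, -0.142, 0]])

```text
t: 22.85
position: [0.5599, 0.0542, 0.1654]
eef_rot: [180.0, 0.3, -7.8]
force: [-0.5, 0.2, -1.0]
width: 0.0428
grasp_force: 0.0
```

```bash
python3 - <<'E'
from h import *
s=status.state(); print(s["t"],s["position"],s["eef_rot"],s["force"],s["width"])
p,d,K,Rm,e,m=cam("wrist"); P=cloud(d,K,Rm,e); np.savez("w15.npz",p=p,P=P); cv2.imwrite("pics/w15.png",p)
rep(p,P,"yellow",(.057,.085)); rep(p,P,"blue",(.030,.045)); rep(p,P,"blue",(.12,.16))
E
```

```text
22.85 [0.55988745 0.05419296 0.16542724] [179.98214      0.34692068  -7.83733742] [-0.52514766  0.16111527 -0.96560183] 0.042780943767677736
yellow 748 [325. 218.] mean [0.5642 0.0526 0.0623] rect c [563.2  52.6] sz [10.6 27.8] ang 82.1 zmax 0.064
blue 3107 [327. 200.] mean [0.5654 0.051  0.0337] rect c [562.9  53.1] sz [51.2 44.7] ang 82.4 zmax 0.035
```

step_arm(commands=[[0.1, -0.1, -3, 0, 0, 0, 0], [0.1, -0.1, -5.4, 0, 0, 0, 0], [0.1, -0.1, -5.4, 0, 0, 0, 0], [0.1, -0.1, -5.4, 0, 0, 0, 0], [0.1, -0.1, -5.4, 0, 0, 0, 0]])

```text
t: 23.32
position: [0.5639, 0.0507, 0.1189]
eef_rot: [-180.0, -0.1, -8.0]
force: [0.4, 0.2, -0.0]
width: 0.0425
grasp_force: 0.0
```

step_arm(commands=[[0, 0.1, -0.7, 0, 0, 0, 0], [0, 0.1, -0.7, 0, 0, 0, 0], [0, 0.1, -0.7, 0, 0, 0, 1], [0, 0.1, -0.7, 0, 0, 0, 1], [0, 0.1, -0.7, 0, 0, 0, 1], [0, 0.1, -0.7, 0, 0, 0, 1], [0, 0.1, 3, 0, 0, 0, 1], [0, 0.1, 7, 0, 0, 0.1, 1], [0, 0.1, 11, 0, 0, 0.142, 1], [0, 0.1, 16, 0, 0, 0.142, 1], [0, 0.1, 16, 0, 0, 0.142, 1], [0, 0.1, 16, 0, 0, 0.142, 1]])

```text
t: 24.32
position: [0.5641, 0.0521, 0.2823]
eef_rot: [-180.0, -0.5, 0.2]
force: [-0.2, -0.8, -1.3]
width: 0.0105
grasp_force: 88.2
```

```bash
python3 -c "
from h import *
p,P=held()"
```

```text
24.3167 [0.5641 0.0521 0.2823] [-1.7998e+02 -4.9000e-01  1.6000e-01] [-0.2 -0.8 -1.3] 0.0105 88.2
blue 3855 [325. 223.] mean [0.5777 0.0514 0.2038] rect c [566.4  52. ] sz [41.  52.5] ang 0.2 zmax 0.206
yellow 1505 [324. 274.] mean [0.5657 0.0521 0.2334] rect c [563.6  52. ] sz [29.8 12.1] ang 0.9 zmax 0.235
dock 8489 x [0.6393 0.7004] y [-0.0127  0.146 ]
dock 11377 x [0.6399 0.7006] y [-0.162  -0.0422]
```

step_arm(commands=[[0, -3.1, 0, 0, 0, 0, 1], [4, -3.1, 0, 0, 0, 0, 1], [8, -3.1, 0, 0, 0, 0, 1], [11.2, -3.1, 0, 0, 0, 0, 1], [11.2, -3.1, -1.5, 0, 0, 0, 1], [11.2, -3.1, -3, 0, 0, 0, 1], [11.2, -3.1, -3, 0, 0, 0, 1], [11.2, -3.1, -3, 0, 0, 0, 1], [11.2, -3.1, -3, 0, 0, 0, 1]])

```text
t: 25.12
position: [0.6745, 0.0211, 0.2464]
eef_rot: [-180.0, 0.1, 0.2]
force: [0.2, -1.0, -1.2]
width: 0.0104
grasp_force: 88.1
```

```bash
python3 -c "
from h import *
p,P=held(); cv2.imwrite('pics/w16.png',p)"
```

```text
25.1167 [0.6745 0.0211 0.2464] [-1.8e+02  1.2e-01  1.6e-01] [ 0.2 -1.  -1.2] 0.0104 88.1
blue 3816 [325. 222.] mean [0.6873 0.0204 0.1677] rect c [676.5  21.2] sz [52.7 40.1] ang 89.9 zmax 0.17
yellow 1493 [324. 274.] mean [0.6756 0.0211 0.1975] rect c [673.6  21.6] sz [12.2 29.3] ang 87.9 zmax 0.199
dock 10232 x [0.6398 0.7124] y [-0.013   0.1458]
dock 16301 x [0.6404 0.7124] y [-0.1904 -0.0425]
```

step_arm(commands=[[0.2, -0.1, 0, 0, 0, 0, 1], [0.2, -0.1, 0, 0, 0, 0, 1], [0.2, -0.1, -0.8, 0, 0, 0, 1], [0.2, -0.1, -1.6, 0, 0, 0, 1], [0.2, -0.1, -2.4, 0, 0, 0, 1], [0.2, -0.1, -2.8, 0, 0, 0, 1], [0.2, -0.1, -2.8, 0, 0, 0, 1]])

```text
t: 25.75
position: [0.6766, 0.02, 0.2171]
eef_rot: [-180.0, 0.2, 0.2]
force: [-0.1, 0.2, -0.6]
width: 0.0101
grasp_force: 88.5
```

step_arm(commands=[[0, 0, -0.4, 0, 0, 0, 1], [0, 0, -0.8, 0, 0, 0, 1], [0, 0, -1.2, 0, 0, 0, 1], [0, 0, -1.5, 0, 0, 0, 1], [0, 0, -1.8, 0, 0, 0, 1], [0, 0, -1.8, 0, 0, 0, 1]])

```text
t: 26.25
position: [0.6769, 0.02, 0.2086]
eef_rot: [180.0, -0.3, 0.2]
force: [-10.5, -0.2, 23.3]
width: 0.0104
grasp_force: 91.9
```

step_arm(commands=[[0, 0, 0.9, 0, 0, 0, 0.35], [0, 0, 0.9, 0, 0, 0, 0.35], [0, 0, 0.9, 0, 0, 0, 0.35], [0, 0, 4, 0, 0, 0, 0.35], [0, 0, 8, 0, 0, 0, 0.35], [-3, -2, 12, 0, 0, 0, 0.35], [-5, -5, 16, 0, 0, 0, 0], [-5, -5, 19, 0, 0, 0, 0], [-5, -5, 19, 0, 0, 0, 0], [-5, -5, 19, 0, 0, 0, 0], [-5, -5, 19, 0, 0, 0, 0]])

```text
t: 27.17
position: [0.6275, -0.0301, 0.3905]
eef_rot: [-180.0, -0.0, 0.1]
force: [0.8, 1.0, -0.0]
width: 0.0425
grasp_force: 0.0
```

```bash
python3 - <<'E'
from h import *
s=status.state(); print(s["t"],s["position"],s["eef_rot"],s["force"],s["width"])
p,d,K,Rm,e,m=cam("wrist"); P=cloud(d,K,Rm,e); cv2.imwrite("pics/w17.png",p)
rep(p,P,"blue",(.005,.16)); rep(p,P,"yellow",(.14,.18)); rep(p,P,"orange",(.15,.2))
D=P[(P[...,2]>.12)&(P[...,2]<.145)&(P[...,0]>.63)&(P[...,0]<.714)]
for yc in (.067,-.122):
    q=D[abs(D[:,1]-yc)<.085]; print(yc,np.percentile(q,[.3,50,99.7],axis=0).round(4).tolist())
for o in cams.look_for("wrist","logger_1"): c=np.round(o["at"]).astype(int); print("w",c,round(o["confidence"],2),P[c[1],c[0]])
for n in ("scene","side"):
    p,d,K,Rm,e,m=cam(n); P=cloud(d,K,Rm,e); cv2.imwrite(f"pics/{n}9.png",p)
    for o in cams.look_for(n,"logger_1"): c=np.round(o["at"]).astype(int); print(n,c,round(o["confidence"],2),P[c[1],c[0]])
E
```

```text
27.1667 [ 0.62752241 -0.03011041  0.39046019] [-1.79987149e+02 -1.75384583e-02  1.42530671e-01] [ 0.80686241  1.04153593 -0.02193105] 0.042471416602143826
blue 1589 [280. 122.] mean [0.6769 0.0168 0.1314] rect c [675.5  20.2] sz [45.6 52.4] ang 0.2 zmax 0.133
blue 1596 [368. 122.] mean [ 0.6771 -0.0765  0.1314] rect c [675.9 -77. ] sz [45.6 54.4] ang 0.5 zmax 0.133
blue 1318 [454. 121.] mean [ 0.6787 -0.1662  0.1313] rect c [ 676.2 -168.1] sz [45.5 53. ] ang 0.0 zmax 0.133
yellow 426 [273. 125.] mean [0.6764 0.0189 0.1582] rect c [676.2  19.9] sz [11.2 28.3] ang 89.7 zmax 0.162
yellow 421 [371. 125.] mean [ 0.6771 -0.075   0.1584] rect c [676.6 -75.9] sz [28.4 11.5] ang 0.3 zmax 0.161
yellow 558 [463. 125.] mean [ 0.6768 -0.1654  0.1558] rect c [ 676.6 -167.4] sz [27.8 11. ] ang 0.4 zmax 0.161
orange 575 [225. 141.] mean [0.6627 0.0632 0.1717] rect c [660.   65.6] sz [27.  15.5] ang 4.0 zmax 0.178
orange 320 [415. 141.] mean [ 0.663  -0.116   0.1673] rect c [ 660.9 -119.9] sz [13.2 27.2] ang 83.4 zmax 0.177
0.067 [[0.6396, -0.013, 0.1208], [0.684, 0.0494, 0.1315], [0.7139, 0.1457, 0.1437]]
-0.122 [[0.6402, -0.2011, 0.1244], [0.6827, -0.1152, 0.1314], [0.7136, -0.0425, 0.1442]]
w [279 121] 0.88 [0.67967327 0.01458671 0.15058953]
w [368 123] 0.77 [ 0.67883097 -0.07207509  0.15983701]
w [456 124] 0.7 [ 0.6768509  -0.16305371  0.14448339]
w [220 109] 0.54 [0.69010492 0.07797643 0.13162374]
scene [309 178] 0.68 [ 0.67495226 -0.07187369  0.14171311]
scene [294 193] 0.44 [0.66313847 0.02563931 0.14569481]
side [341 205] 0.47 [ 0.67752552 -0.1727294   0.13755219]
side [314 180] 0.43 [0.66413445 0.00932678 0.15335449]
```

View pics/w17.png

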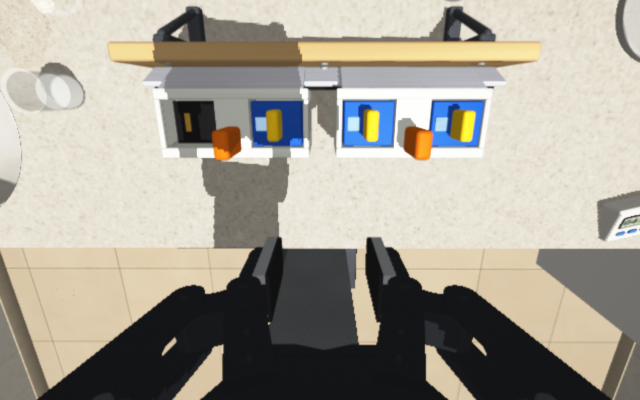

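View pics/side9.png

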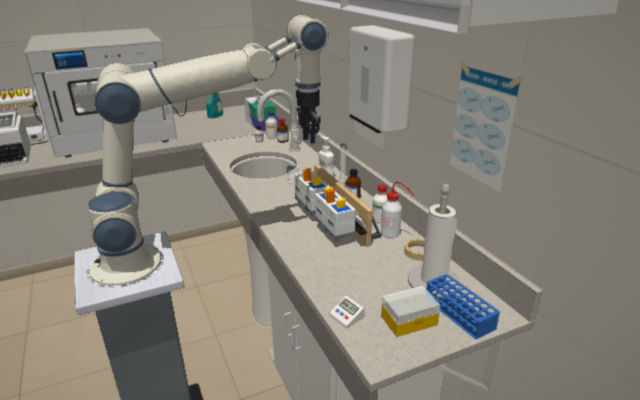

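```bash
python3 -c "
from bench import hand_in
print(hand_in())"
```

```text
the job is handed in; nothing more can be done
None
```

Both docks hang on the cleat, measured level and fully home. The three loggers on the bench are pressed flush in dock pockets, no fourth was visible, and the job was handed in at about 27 s.

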